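# Roll the painted clay box down the roller track and load it on the kiln shelf

### The arm

A 6-joint arm with a two-finger parallel gripper is mounted at the origin on the work surface. World frame = base frame: x ahead of the robot, y to its left, z up, the work surface at z = 0. Lengths are in mm, angles in rad, forces in N, time in s.
With the tool pointing down it reaches from about 350 to 775 mm from the base axis. Payload 7.3 kg.
Tool frame: the origin (TCP) lies on the front face of the gripper's body, between the roots of the fingers; the fingertips stand 66 mm ahead of it and the grasp point (between the pads) lies 47 mm ahead of it (bot.tcp_to_grasp is the z of the grasp point in the tool frame, in mm); z points along the fingers, y is the direction in which the jaws open and shut (so a half turn about z gives the same grasp; the last joint's range is limited). The gripper opens to 92 mm and grips with 3 to 60 N. Pads are 19 mm wide; open, the fingers measure 130 mm over their backs; the gripper's body (75 mm by 190 mm) begins 47 mm behind the grasp point.
Start: joints at [-1.3, 0.342, 1.524, -0, 1.275, -0.146], TCP at [212.561, -480.059, 292.241] pointing down, gripper open.
Joint ranges: [-2.53, 2.53], [-0.77, 2.02], [0.04, 2.7], [-1, 4.14], [0.28, 2.66], [-3.11, 3.11]. Speed limits (rad/s): [2.57, 2.57, 3.14, 3.14, 3.14, 3.14].

### API

Orientations are given as [roll, pitch, yaw] about the fixed x, y, z axes, in that order (R = Rz(yaw) Ry(pitch) Rx(roll)).
In Python, from plant import bot gives the robot as it stands.
- The arm moves only by the tool carry_out, never from a script. Its argument "deltas" is a list that holds one entry, the list of rows, each a list of 4 numbers: the shift along the tool's x, y, z in mm, then the turn about the tool's z in units of 5 degrees (1.0 is 5 degrees). A call has 1 to 20 rows; each row is the pose to reach, as a shift and turn from the pose commanded when the call began, along the tool's axes at that moment; what a row does not reach only later rows make up. A row lasts 1/10 s, in which the tool goes at most 50 mm and 8.59 degrees, less where a joint would pass 70% of its speed; a pose out of reach is approached as far as the arm can. A call with a gripper value outside its range is refused whole. "fingers" is the finger opening in mm, from 0 to 91.8, set as the call begins (left out, the last holds). The fingers move at their own pace and stop on an object; the grip force is fixed at half the most. Time passes only in rows, so rows that repeat a pose let the fingers close. It gives the time, the measured TCP pose, the force and the opening at its end, in the units of the state.
- bot.get_obs(): the state, without advancing time (a new reading comes with each control period).
- bot.capture(name): name is "scene" or "side" or "wrist"; returns (picture, depth): 384x512x3 uint8, blue, green, red; 384x512 float32, mm along the optical axis (not along the pixel's ray), 0 where there is no reading.
- bot.camera_model(name): a dict with "K" (3x3 intrinsics, pixels), "camera_from_world" (4x4, takes a point from world to camera coordinates). Camera axes: x right, y down, z forward; pixel columns grow to the right and rows downward; lengths in mm; the calibration is good to about 2 mm. The wrist camera is an equidistant fisheye: a pixel r from the principal point sees the ray r / f radians off the axis. A picture is of the moment at which its call begins: read the wrist's pose just before it. camera_model takes no time and is no camera call; for the wrist camera it gives the pose at the moment of the call.
- bot.close_job(): hands the job in, once; it reports no verdict.
The state is a dict: "time": time; "joint_positions": joint angles; "dq": joint speeds; "tau": joint torques, N m; "tool_pos": TCP position; "tcp_rot": TCP orientation; "contact_force": force on the tool from outside, world axes, zero at the start; "moment": the same for the moment, N m; "grip_width": finger opening in mm.
Only numpy, scipy, OpenCV 4.12 (cv2) and the standard library are available. Lean on these libraries where they do the work, as an engineer would, in place of code of your own. Each camera call takes 0.05 s, during which the arm holds its last target. There are 200 camera calls.

### The job

Roll the painted clay box along the rollers until it rests against the red end stop, without lifting it before it gets there. Then lift it off and set it down gently, upright, in the middle of the square buff kiln shelf, and let go. Leave the bare grey clay box where it is.

Things in the scene. Friction and masses are not known exactly. Their poses are not given: they have to be found in the camera images.
- painted_box: painted slab-built clay box, teal and orange top, black arch and spirals on the sides; rigid block 110 mm long (x), 56 wide (y), 80 high (z), 0.35 to 0.7 kg; origin at the centre of its underside, z up. Starts standing on the rollers, its x along the track's x within 3 degrees. Hold it across its 56 mm width.
- track: fixed roller track, blue rails, free rollers (drag under 1 N: a pushed box coasts), red end stop; origin on the table under its middle, x towards the stop, z up; may stand turned. 360 mm long, 88 wide. Roller tops z = 55 mm; rail tops z = 61, 72 apart. Stop: plate across the track, face at x = +165, top z = 90, so the box against it has its origin at x = +110. Entry end (-x) open.
- kiln_shelf: the square buff kiln shelf lying fixed on the table, 180 x 180 mm and 15 mm thick; origin at the centre of its underside, z up. A round brown wooden bat (160 mm across, 15 mm thick) lies near it and is not the place; the two may be swapped.
- bare_box: the bystander: an unpainted grey clay box of the same size (110 x 56 x 80 mm) standing loose on the table beyond the track, seen from the robot; origin at the centre of its underside, z up.
Not all that is in view belongs to the job. Leave any yellow look-alike of the painted_box alone.

How it is judged:
By the outcome, as a careful person would: the job done as asked, in the order asked, and still so for the second after the job is handed in, with the robot touching nothing.
It also fails if it takes over 64 s, if anything falls off the work surface, if the arm or the gripper's body presses on something with over 40 N, if the wrist force passes 120 N, or if a joint passes its speed limit or range.

## Working session

There is one attempt and no reset: what is moved stays moved. The work goes in short steps, Python scripts to look and compute and a tool call to move; the robot and the scene stay as the last step left them, time stands still between calls to the robot, and variables do not carry over. Pictures are saved under pics/ and viewed, about 8 in all and at most 12, crops included, and the job is handed in when it is done.

Besides the shell and the picture viewer there is one more tool, called by a JSON object that holds its "fn" and its "kwargs", one argument or row to a line. carry_out: Moves the arm, as the interface text tells. Its arguments: {"type":"object","properties":{"deltas":{"type":"array","items":{"type":"array","items":{"type":"array","items":{"type":"number"}}}},"fingers":{"type":"number"}},"required":["deltas"]}

```bash
mkdir -p pics
python3 - <<'E'
from plant import bot
import cv2,numpy as np
o=bot.get_obs();print(o)
for n in("scene","side"):
    p,d=bot.capture(n);m=bot.camera_model(n);np.savez(n+".npz",p=p,d=d,K=m["K"],T=m["camera_from_world"])
    cv2.imwrite(f"pics/{n}0.png",p);print(m)
    print((d>0).mean())
E
```

```text
{'time': 0.0, 'joint_positions': array([-1.29998977e+00,  3.42709101e-01,  1.52501441e+00, -3.97939778e-05,
        1.27539054e+00, -1.46004048e-01]), 'dq': array([ 9.22848805e-04,  3.24130782e-04, -7.67674672e-04, -5.70601411e-04,
       -2.01187093e-05, -1.96745416e-03]), 'tau': array([ 9.98138858e-04, -4.31250143e+01, -2.44216973e+01,  7.18521327e-02,
        5.60707622e-02, -1.23566715e-04]), 'tool_pos': array([ 212.47085762, -479.74916197,  291.55286563]), 'tcp_rot': array([-3.14008191e+00, -1.83693351e-04,  4.16822081e-01]), 'contact_force': array([-0.89377205, -0.27394164,  0.43763874]), 'moment': array([0.0343449 , 0.02074321, 0.02009058]), 'grip_width': 91.8864690529442}
{'K': array([[385.93924954,   0.        , 252.15139493],
       [  0.        , 385.93924954, 194.00567447],
       [  0.        ,   0.        ,   1.        ]]), 'camera_from_world': array([[ 8.67613601e-01,  4.97150346e-01,  9.39004016e-03,
        -4.78306180e+02],
       [ 3.80858428e-01, -6.52286160e-01, -6.55339319e-01,
        -1.24545665e+02],
       [-3.19677176e-01,  5.72157583e-01, -7.55276243e-01,
         8.96741456e+02],
       [ 0.00000000e+00,  0.00000000e+00,  0.00000000e+00,
         1.00000000e+00]])}
0.9962158203125
{'K': array([[492.63977849,   0.        , 259.86546881],
       [  0.        , 492.63977849, 182.16328876],
       [  0.        ,   0.        ,   1.        ]]), 'camera_from_world': array([[-8.44840489e-01, -5.35010959e-01, -2.79686304e-03,
         4.65322702e+02],
       [-3.58889263e-01,  5.70586688e-01, -7.38667265e-01,
         2.06709100e+02],
       [ 3.96790934e-01, -6.23052249e-01, -6.74064425e-01,
         9.58632788e+02],
       [ 0.00000000e+00,  0.00000000e+00,  0.00000000e+00,
         1.00000000e+00]])}
0.99591064453125
```

View pics/scene0.png

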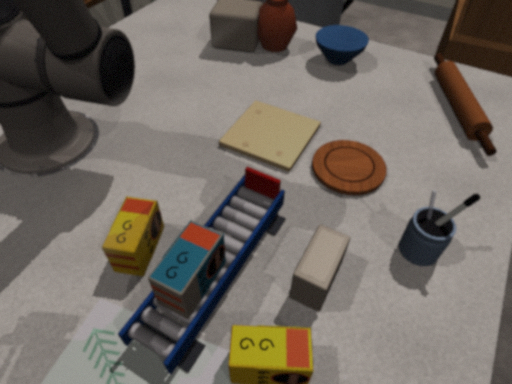

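View pics/side0.png

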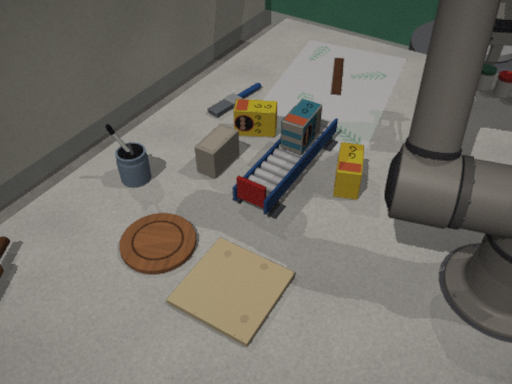

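The scene view shows the painted box on the track at (190,268), the red stop at (263,182), the shelf at (270,135), the bare box at (320,265), and yellow look-alikes at (133,235) and (270,353). The side view agrees: stop (252,190), shelf (232,288). Next I measure positions.

```bash
cat > h.py <<'E'
import cv2,numpy as np
def world(n):
    f=np.load(n+".npz");K,T,d=f["K"],f["T"],f["d"];v,u=np.mgrid[:384,:512]
    c=np.stack([(u-K[0,2])/K[0,0]*d,(v-K[1,2])/K[1,1]*d,d],-1)
    w=(c-T[:3,3])@T[:3,:3]; w[d<=0]=np.nan
    return w,cv2.cvtColor(f["p"],cv2.COLOR_BGR2HSV)
def rect(w,m):
    k=cv2.morphologyEx(m.astype(np.uint8),cv2.MORPH_OPEN,np.ones((2,2)))
    n,l,s,_=cv2.connectedComponentsWithStats(k)
    if n<2: return None
    i=1+s[1:,4].argmax();P=w[l==i]
    (c,sz,a)=cv2.minAreaRect(P[:,:2].astype(np.float32))
    return np.round(c,1),np.round(sz,1),round(a,1),np.round(np.median(P[:,2]),1),len(P)
E
cat > m.py <<'E'
from h import *
for n in("scene","side"):
    w,h=world(n);H,S,V=h[...,0],h[...,1],h[...,2];z=w[...,2]
    print(n)
    blue=(H>105)&(H<125)&(S>130)
    print("rails",rect(w,cv2.dilate((blue).astype(np.uint8),np.ones((3,3)))*((z>57)&(z<66)&blue)))
    b=blue&(abs(z-61)<5)&(w[...,0]>50);P=w[b][:,:2];print("allrail",cv2.minAreaRect(P.astype(np.float32)),len(P))
    print("box", rect(w,((((H>83)&(H<104))|(H<10))&(S>90))&(abs(z-135)<6)))
    print("stop",rect(w,((H<6)|(H>174))&(S>150)&(z>64)&(z<95)))
    print("stoptop",rect(w,((H<6)|(H>174))&(S>150)&(abs(z-90)<4)))
    print("shelf",rect(w,(H>15)&(H<32)&(S>50)&(abs(z-15)<6)))
    print("bare",rect(w,(abs(z-80)<5)&(S<80)&(w[...,0]>400)&(w[...,0]<800)&(w[...,1]<200)))
    print("yel",rect(w,(H>20)&(H<34)&(S>170)&(z>25)))
    print("yel2",rect(w,(H>20)&(H<34)&(S>170)&(z>25)&(w[...,0]<450)))
E
python3 m.py
```

```text
scene
rails (array([569.3, -91.6]), array([  6.3, 353.9]), 0.6, np.float64(nan), 1034)
allrail ((498.89984130859375, 234.85400390625), (114.0653305053711, 1015.7293090820312), 5.251497268676758) 1980
box (array([ 530.4, -148.7]), array([ 51.8, 101.9]), 3.3, np.float64(nan), 2172)
stop (array([528.6,  78.3]), array([67. ,  9.1]), 1.0, np.float64(nan), 420)
stoptop (array([528.8,  79.6]), array([ 8.5, 66.3]), 88.4, np.float64(nan), 154)
shelf (array([447.1, 284. ]), array([176.4, 192. ]), 3.5, np.float64(nan), 3961)
bare (array([688.5,  12.2]), array([ 53.3, 167.6]), 1.3, np.float64(nan), 2154)
yel (array([ 686.7, -186.4]), array([107.9,  51. ]), 25.5, np.float64(nan), 3041)
yel2 (array([ 387. , -121.5]), array([ 53.4, 107. ]), 20.0, np.float64(nan), 1776)
side
rails (array([ 485.8, -122.6]), array([ 18.9, 431.6]), 4.0, np.float64(nan), 279)
allrail ((522.1986083984375, -86.06092834472656), (87.02348327636719, 359.5447998046875), 0.5744855403900146) 441
box (array([ 521. , -149.8]), array([ 27.5, 104.2]), 17.6, np.float64(nan), 481)
stop (array([522.7,  76.4]), array([61.6, 45. ]), 31.7, np.float64(nan), 338)
stoptop (array([513.7,  80. ]), array([62.3, 47.8]), 44.6, np.float64(nan), 126)
shelf (array([nan, nan]), array([nan,  0.]), nan, np.float64(nan), 7412)
bare (array([680.8, -48.9]), array([ 51.6, 184.3]), 1.5, np.float64(nan), 693)
yel (array([ 704. , -230.5]), array([101.7, 176.3]), 27.2, np.float64(nan), 790)
yel2 (array([ 350.9, -108.4]), array([112.9,  45.9]), 77.9, np.float64(52.5), 487)
```

{"fn": "carry_out", "kwargs": {
  "deltas": [
    [[10, -2, 2, -0.5], [35, -8, 6, -1.5], [70, -16, 12, -2.7], [107, -24, 18, -4], [145, -32, 24, -5.3], [183, -41, 30, -6.6], [221, -49, 36, -7.9], [259, -58, 42, -9.2], [297, -66, 48, -10.5], [330, -74, 53, -11.6], [358, -80, 58, -12.6], [376, -84, 61, -13.1], [386, -86.2, 62.2, -13.34], [386, -86.2, 62.2, -13.34], [386, -86.2, 62.2, -13.34]]
  ],
  "fingers": 30
}}

```text
time: 1.6
tool_pos: [530.2, -245.1, 230.0]
tcp_rot: [-3.141, 0.0, 1.581]
contact_force: [-0.7, -0.3, -0.6]
grip_width: 30.1
```

Run:
```python
from plant import bot
import cv2,numpy as np
o=bot.get_obs();print({k:np.round(o[k],3) for k in("time","joint_positions","tool_pos","tcp_rot","contact_force","grip_width")})
p,d=bot.capture("wrist");m=bot.camera_model("wrist");print(m)
cv2.imwrite("pics/w1.png",p);np.savez("wrist.npz",p=p,d=d,K=m["K"],T=m["camera_from_world"])
```

```text
{'time': np.float64(1.6), 'joint_positions': array([-0.564,  0.503,  1.448, -0.   ,  1.191, -0.574]), 'tool_pos': array([ 530.216, -245.106,  229.992]), 'tcp_rot': array([-3.141,  0.   ,  1.581]), 'contact_force': array([-0.717, -0.314, -0.563]), 'grip_width': np.float64(30.142)}
{'K': array([[297.31863964,   0.        , 253.97943206],
       [  0.        , 297.31863964, 189.6541973 ],
       [  0.        ,   0.        ,   1.        ]]), 'camera_from_world': array([[ 9.99959369e-01,  9.01231606e-03,  1.95303602e-04,
        -5.27525871e+02],
       [ 8.54247103e-03, -9.54301393e-01,  2.98723749e-01,
        -2.58145737e+02],
       [ 2.87857134e-03, -2.98709943e-01, -9.54339606e-01,
         2.57324631e+02],
       [ 0.00000000e+00,  0.00000000e+00,  0.00000000e+00,
         1.00000000e+00]])}
```

View pics/w1.png

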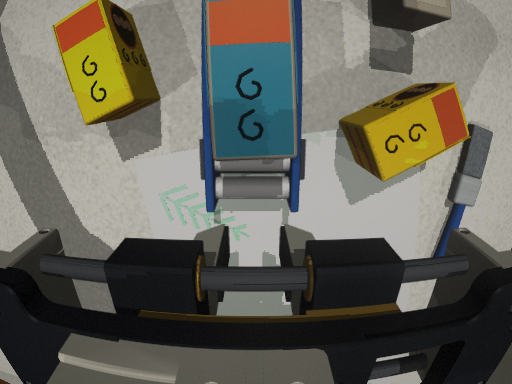

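The wrist view shows the box top with rear corners at about (205,158) and (297,157), the rail ends at about (210,210) and (296,211), and clear space behind the box for the fingers.

```bash
cat >> h.py <<'E'
def wray(m,u,v,z):
    K,T=m["K"],m["T"];a=np.array([(u-K[0,2])/K[0,0],(v-K[1,2])/K[1,1]]);r=np.hypot(*a)
    c=np.r_[a/r*np.sin(r),np.cos(r)];R=T[:3,:3];w=R.T@c;o=-R.T@T[:3,3]
    return np.round(o+w*(z-o[2])/w[2],1)
E
python3 - <<'E'
from h import *
m=np.load("wrist.npz")
for u,v,z in[(204.5,158.5,135),(297,157,135),(210,210,61),(296,211,61),(206,100,61),(299.5,100,61),(206,44,135),(294,44,135)]:print(u,v,wray(m,u,v,z))
E
```

```text
204.5 158.5 [ 497.2 -202.6  135. ]
297 157 [ 557.2 -201.1  135. ]
210 210 [ 488.1 -267.3   61. ]
296 211 [ 570.  -267.6   61. ]
206 100 [ 487.1 -164.9   61. ]
299.5 100 [ 568.8 -164.2   61. ]
206 44 [ 498.8 -128.8  135. ]
294 44 [ 553.5 -128.5  135. ]
```

{"fn": "carry_out", "kwargs": {
  "deltas": [
    [[0, -1, 10, 0], [0, -1, 28, 0], [0, -1, 48, 0], [0, -1, 66, 0], [0, -1, 79, 0], [0, -1, 84, 0], [3, -1, 84, 0], [9, -1, 84, 0], [16, -1, 84, 0], [22, -1, 84, 0], [27, -1, 84, 0], [30, -1, 84, 0], [32, -1, 84, 0], [34, -1, 84, 0], [36, -1, 84, 0], [38.5, -1, 84, 0], [41.5, -1, 84, 0], [45, -1, 84, 0], [49, -1, 84, 0], [53, -1, 84, 0]]
  ]
}}

```text
time: 3.65
tool_pos: [529.1, -191.6, 146.0]
tcp_rot: [3.142, 0.0, 1.581]
contact_force: [-0.7, -0.7, 0.1]
grip_width: 29.8
```

{"fn": "carry_out", "kwargs": {
  "deltas": [
    [[4.5, 0, 0, 0], [9, 0, 0, 0], [14, 0, 0, 0], [19, 0, 0, 0], [24, 0, 0, 0], [29, 0, 0, 0], [34, 0, 0, 0], [39, 0, 0, 0], [44, 0, 0, 0], [49, 0, 0, 0], [54, 0, 0, 0], [59, 0, 0, 0], [64, 0, 0, 0], [69, 0, 0, 0], [74, 0, 0, 0], [79, 0, 0, 0], [84, 0, 0, 0], [89, 0, 0, 0], [94, 0, 0, 0], [99, 0, 0, 0]]
  ]
}}

```text
time: 5.65
tool_pos: [528.1, -92.6, 146.0]
tcp_rot: [3.142, 0.0, 1.581]
contact_force: [-0.3, 0.3, -0.7]
grip_width: 30.2
```

{"fn": "carry_out", "kwargs": {
  "deltas": [
    [[5, 0, 0, 0], [10, 0, 0, 0], [15, 0, 0, 0], [19, 0, 0, 0], [23, 0, 0, 0], [26, 0, 0, 0], [29, 0, 0, 0], [31, 0, 0, 0], [33, 0, 0, 0], [35, 0, 0, 0], [37, 0, 0, 0], [39, 0, 0, 0], [41, 0, 0, 0], [43, 0, 0, 0]]
  ]
}}

```text
time: 7.05
tool_pos: [527.7, -49.9, 146.0]
tcp_rot: [3.142, 0.0, 1.581]
contact_force: [-2.0, -1.0, -0.4]
grip_width: 30.4
```

```bash
cat > cap.py <<'E'
from plant import bot
import cv2,numpy as np,sys
for n in sys.argv[2:]:
    p,d=bot.capture(n);m=bot.camera_model(n)
    cv2.imwrite(f"pics/{n}{sys.argv[1]}.png",p);np.savez(n+".npz",p=p,d=d,K=m["K"],T=m["camera_from_world"])
E
python3 cap.py 2 wrist scene
```

```text
(no output)
```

View pics/wrist2.png

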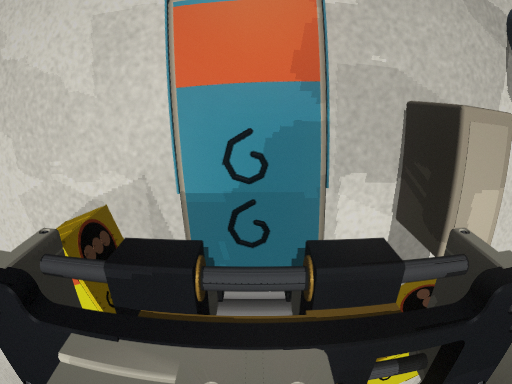

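The wrist view shows the box just ahead of the fingers, from the orange edge at row ~85 to its rear at ~270. I push on slowly until there is force from the stop.

{"fn": "carry_out", "kwargs": {
  "deltas": [
    [[1, 0, 0, 0], [2, 0, 0, 0], [3, 0, 0, 0], [4, 0, 0, 0], [5, 0, 0, 0], [5, 0, 0, 0]]
  ]
}}

```text
time: 7.75
tool_pos: [527.2, -46.1, 146.1]
tcp_rot: [-3.141, 0.002, 1.582]
contact_force: [-3.3, -7.9, 1.4]
grip_width: 30.0
```

```bash
python3 cap.py 3 scene side
python3 - <<'E'
from h import *
for n in("scene","side"):
    w,h=world(n);H,S,z=h[...,0],h[...,1],w[...,2]
    m=((((H>83)&(H<104))|(H<12))&(S>90))&(abs(z-135)<5);P=w[m]
    print(n,len(P),np.nanpercentile(P,[1,99],axis=0).round(1).tolist())
a=[cv2.imread(f"pics/{n}3.png") for n in("scene","side")]
c=[cv2.resize(a[0][130:300,130:330],None,fx=2,fy=2),cv2.resize(a[1][100:270,190:390],None,fx=2,fy=2)]
cv2.imwrite("pics/c3.png",np.hstack(c))
E
```

```text
scene 506 [[270.3, 22.9, 130.8], [550.3, 653.5, 139.1]]
side 655 [[493.4, -28.8, 131.5], [547.8, 69.8, 138.7]]
```

View pics/c3.png

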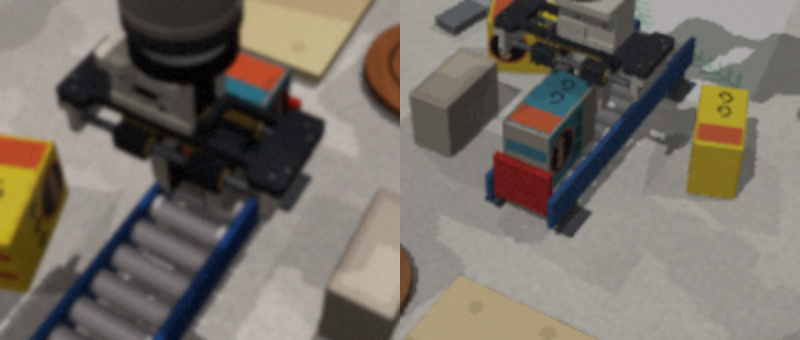

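The force of -8 N along the track and the side view (box face flush against the red plate) show the box at the stop. I back off, rise and open.

{"fn": "carry_out", "kwargs": {
  "deltas": [
    [[-1, 0, 0, 0], [-3, 0, 0, 0], [-7, 0, 0, 0], [-13, 0, 0, 0], [-20, 0, 0, 0], [-22, 0, -8, 0], [-22, 0, -28, 0], [-22, 0, -53, 0], [-22, 0, -75, 0], [-15, 0, -84, 0], [0, 0, -84, 0], [0, 0, -84, 0], [0, 0, -84, 0]]
  ],
  "fingers": 30
}}

```text
time: 9.15
tool_pos: [527.0, -44.1, 228.9]
tcp_rot: [-3.139, -0.0, 1.582]
contact_force: [-0.7, -0.3, 0.5]
grip_width: 29.9
```

```bash
python3 cap.py 4 wrist scene side; python3 m.py | grep -E "shelf|bare|box|s"
```

```text
scene
rails (array([570. , -91.1]), array([  5.5, 354.3]), 0.5, np.float64(nan), 1026)
box (array([548.4, -11.2]), array([12.3, 38. ]), 7.1, np.float64(nan), 109)
stop None
stoptop None
shelf (array([nan, nan]), array([nan,  0.]), nan, np.float64(nan), 2275)
bare (array([688.5,  13. ]), array([ 53.4, 168.1]), 1.3, np.float64(nan), 2145)
side
rails (array([ 484.1, -124.2]), array([ 23.4, 430.4]), 4.0, np.float64(nan), 286)
box (array([519.9,  22.3]), array([ 51.5, 103.1]), 1.0, np.float64(nan), 644)
stop (array([518.5,  83.8]), array([67.3, 26.2]), 15.7, np.float64(nan), 346)
stoptop (array([520. ,  82.5]), array([65.8, 20.6]), 12.5, np.float64(88.8), 129)
shelf (array([436.1, 278.9]), array([195.7, 165.3]), 8.4, np.float64(nan), 7406)
bare (array([682. , -46.9]), array([ 52.3, 179.2]), 1.9, np.float64(nan), 683)
```

View pics/wrist4.png

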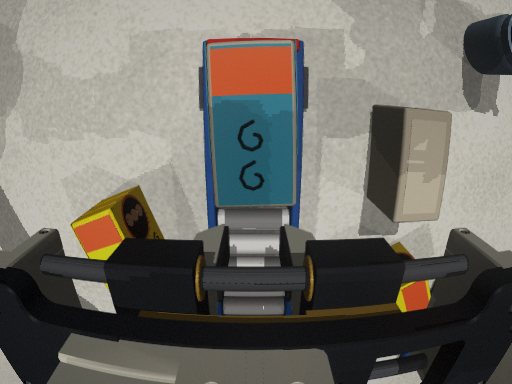

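The wrist view shows the box top from corners (206,41)/(299,41) to (212,206)/(296,206), with the red stop directly against its far edge.

Run:
```python
from h import *
m=np.load("wrist.npz")
for u,v,z in[(206,41,135),(299,41,135),(212,206,135),(296,206,135)]:print(u,v,wray(m,u,v,z))
for n in("scene","side"):
    w,h=world(n);print(n)
    H,S,z=h[...,0],h[...,1],w[...,2]
    m=(H>15)&(H<32)&(S>40)&(abs(z-15)<9)&(w[...,1]>150)&(w[...,0]<580)&(w[...,0]>300)
    k=cv2.morphologyEx(m.astype(np.uint8),cv2.MORPH_OPEN,np.ones((3,3)))
    N,l,s,_=cv2.connectedComponentsWithStats(k);i=1+s[1:,4].argmax()
    # rays onto z=15
    f=np.load(n+".npz");K,T=f["K"],f["T"];R=T[:3,:3];o=-R.T@T[:3,3]
    c=max(cv2.findContours((l==i).astype(np.uint8),0,1)[0],key=cv2.contourArea)[:,0]
    r=np.c_[(c-[K[0,2],K[1,2]])/K[0,0],np.ones(len(c))]@R;P=(o+r*((15-o[2])/r[:,2])[:,None])[:,:2].astype(np.float32)
    print(s[i],cv2.minAreaRect(P),np.nanmedian(z[l==i]))
```

```text
206 41 [495.7  73.9 135. ]
299 41 [553.2  74.4 135. ]
212 206 [498.2 -34.  135. ]
296 206 [554.9 -33.3 135. ]
scene
[ 243  101   77   53 2271] ((443.54901123046875, 304.42919921875), (181.84375, 125.35356903076172), 1.0998483896255493) 14.76298897829418
side
[ 167  238  127  108 7522] ((436.35186767578125, 282.4842529296875), (182.5314178466797, 183.59152221679688), 1.5161230564117432) 15.067477950340496
```

{"fn": "carry_out", "kwargs": {
  "deltas": [
    [[8, -1, 0, 0], [24, -1, 0, 0], [42, -1, 0, 0], [57, -1, 0, 0], [64, -1, 0, 0], [65, -1, 0, 0], [65, -1, 10, 0], [65, -1, 25, 0], [65, -1, 42, 0], [65, -1, 58, 0], [65, -1, 71, 0], [65, -1, 79, 0], [65, -1, 83, 0], [65, -1, 83, 0]]
  ],
  "fingers": 91
}}

```text
time: 10.7
tool_pos: [525.8, 19.7, 146.5]
tcp_rot: [-3.141, 0.0, 1.581]
contact_force: [-0.1, -0.8, 0.6]
grip_width: 91.0
```

{"fn": "carry_out", "kwargs": {
  "deltas": [
    [[0, 0, 0, 0], [0, 0, 0, 0], [0, 0, 0, 0], [0, 0, 0, 0], [0, 0, 0, 0], [0, 0, 0, 0], [0, 0, 0, 0], [0, 0, 0, 0], [0, 0, 0, 0], [0, 0, 0, 0]]
  ],
  "fingers": 40
}}

```text
time: 11.7
tool_pos: [525.9, 20.0, 147.2]
tcp_rot: [-3.142, 0.0, 1.581]
contact_force: [-2.3, -0.6, 5.1]
grip_width: 56.1
```

{"fn": "carry_out", "kwargs": {
  "deltas": [
    [[0, 0, -3, 0], [0, 0, -10, 0], [0, 0, -22, 0], [0, 0, -38, 0], [0, 0, -56, 0], [0, 0, -74, 0], [0, 0, -90, 0], [0, 0, -100, 0], [8, -6, -104, 0], [22, -18, -105, 0], [42, -34, -105, 0], [62, -50, -105, 0], [80, -64, -105, 0], [93, -75, -105, 0], [100, -81, -105, 0], [100, -81, -105, 0], [100, -81, -105, 0]]
  ]
}}

```text
time: 13.4
tool_pos: [444.2, 119.0, 252.0]
tcp_rot: [3.141, 0.0, 1.581]
contact_force: [0.9, -0.2, -4.2]
grip_width: 56.0
```

```bash
python3 cap.py 5 wrist
python3 - <<'E'
from h import *
n="scene";p=cv2.imread("pics/scene0.png");h=cv2.cvtColor(p,cv2.COLOR_BGR2HSV);H,S=h[...,0],h[...,1]
m=((H>15)&(H<32)&(S>40)).astype(np.uint8);m[:95]=0;m[175:]=0;m[:,:200]=0;m[:,330:]=0
m=cv2.morphologyEx(m,cv2.MORPH_OPEN,np.ones((3,3)))
f=np.load(n+".npz");K,T=f["K"],f["T"];R=T[:3,:3];o=-R.T@T[:3,3]
c=max(cv2.findContours(m,0,1)[0],key=cv2.contourArea)[:,0]
r=np.c_[(c-[K[0,2],K[1,2]])/K[0,0],np.ones(len(c))]@R;P=(o+r*((15-o[2])/r[:,2])[:,None])[:,:2].astype(np.float32)
print(cv2.minAreaRect(P))
E
```

```text
((442.7987976074219, 273.553955078125), (185.04385375976562, 194.81314086914062), 1.2436846494674683)
```

View pics/wrist5.png

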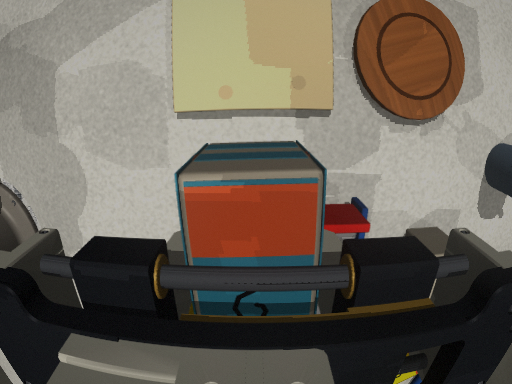

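The wrist view shows the held box, with the shelf's near edge from (174,110) to (332,108), its sides going up, and the round bat to the right at (410,58).

Run:
```python
from h import *
m=np.load("wrist.npz")
for u,v in[(174,110),(332,108),(173,40),(332,40),(173,5),(331,5)]:print(u,v,wray(m,u,v,15))
p=m["p"];h=cv2.cvtColor(p,cv2.COLOR_BGR2HSV);H,S=h[...,0],h[...,1]
k=((H>15)&(H<35)&(S>50)).astype(np.uint8);k[130:]=0;k[:,350:]=0
for v in(10,50,90):
    x=np.where(k[v])[0];print(v,x.min(),x.max())
for u in(190,220,280,310):
    print(u,np.where(k[:,u])[0].max())
```

```text
174 110 [353.9 189.1  15. ]
332 108 [531. 193.  15.]
173 40 [352.9 269.6  15. ]
332 40 [529.4 271.   15. ]
173 5 [351.7 312.3  15. ]
331 5 [528.6 313.6  15. ]
10 172 331
50 172 332
90 173 333
190 111
220 110
280 109
310 109
```

{"fn": "carry_out", "kwargs": {
  "deltas": [
    [[5, 0, 0, 0], [17, 0, 0, 0], [35, -1, 0, 0], [57, -1, 0, 0], [80, -1, 0, 0], [104, -1, 0, 0], [126, -1, 0, 0], [144, -1, 0, 0], [156, -1, 4, 0], [161, -1, 12, 0], [162, -1, 26, 0], [162, -1, 44, 0], [162, -1, 64, 0], [162, -1, 84, 0], [162, -1, 102, 0], [162, -1, 117, 0], [162, -1, 128, 0], [162, -1, 135, 0], [162, -1, 138, 0], [162, -1, 138, 0]]
  ]
}}

```text
time: 15.45
tool_pos: [441.4, 281.1, 113.9]
tcp_rot: [-3.142, 0.0, 1.581]
contact_force: [-0.7, 0.2, -4.4]
grip_width: 56.5
```

```bash
python3 cap.py 6 wrist side scene
python3 - <<'E'
import cv2,numpy as np
a,b,c=[cv2.imread(f"pics/{n}6.png") for n in("wrist","side","scene")]
cv2.imwrite("pics/c6.png",np.hstack([cv2.resize(a,(400,300)),cv2.resize(b[170:350,130:370],(400,300))]))
E
```

```text
(no output)
```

View pics/c6.png

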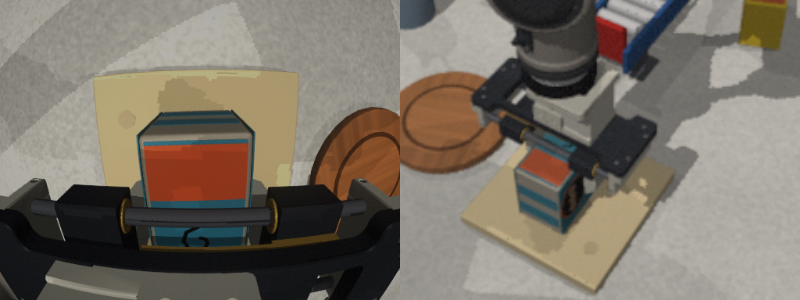

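Both views show the box just over the middle of the shelf. The shelf's far corners are at about (122,100) and (381,92) in wrist pixels. I check the far edge, then creep down.

Run:
```python
from h import *
m=np.load("wrist.npz");h=cv2.cvtColor(m["p"],cv2.COLOR_BGR2HSV)
k=((h[...,0]>15)&(h[...,0]<35)&(h[...,1]>50)).astype(np.uint8);k=cv2.morphologyEx(k,cv2.MORPH_OPEN,np.ones((3,3)));k[240:]=0
for u in(150,250,350):v=np.where(k[:,u])[0].min();print(u,v,wray(m,u,v,15))
for v in(130,):
    x=np.where(k[v,:390])[0];print(x.min(),x.max(),wray(m,x.min(),v,15),wray(m,x.max(),v,15))
```

```text
150 95 [371.8 366.7  15. ]
250 89 [437.9 368.7  15. ]
350 91 [503.4 370.3  15. ]
121 381 [349.1 344.1  15. ] [527.7 345.6  15. ]
```

{"fn": "carry_out", "kwargs": {
  "deltas": [
    [[0, 0, 2, 0], [0, 0, 3.5, 0], [0, 0, 4.5, 0], [0, 0, 5.5, 0], [0, 0, 6, 0], [0, 0, 6, 0]]
  ]
}}

```text
time: 16.2
tool_pos: [441.3, 281.1, 107.9]
tcp_rot: [-3.141, 0.0, 1.581]
contact_force: [0.3, -0.2, -3.5]
grip_width: 56.3
```

{"fn": "carry_out", "kwargs": {
  "deltas": [
    [[-0.5, -0.5, 0.3, 0], [-1, -0.5, 0.7, 0], [-1, -0.5, 1, 0], [-1, -0.5, 1, 0]]
  ]
}}

```text
time: 16.6
tool_pos: [440.8, 280.1, 107.2]
tcp_rot: [3.142, 0.0, 1.581]
contact_force: [-1.2, -1.0, 1.1]
grip_width: 55.8
```

The load has gone from -4 N to +1 N, so the box is standing on the shelf. I release.

{"fn": "carry_out", "kwargs": {
  "deltas": [
    [[0, 0, 0, 0], [0, 0, 0, 0], [0, 0, 0, 0], [0, 0, 0, 0], [0, 0, 0, 0], [0, 0, 0, 0], [0, 0, 0, 0], [0, 0, 0, 0]]
  ],
  "fingers": 85
}}

```text
time: 17.4
tool_pos: [440.8, 280.1, 107.0]
tcp_rot: [3.142, 0.0, 1.581]
contact_force: [0.5, 0.0, -0.5]
grip_width: 85.0
```

{"fn": "carry_out", "kwargs": {
  "deltas": [
    [[0, 0, -4, 0], [0, 0, -12, 0], [0, 0, -25, 0], [0, 0, -42, 0], [0, 0, -62, 0], [0, 0, -82, 0], [0, 0, -102, 0], [-10, 0, -118, 0], [-30, 0, -130, 0], [-60, 0, -135, 0], [-90, 0, -135, 0], [-110, 0, -135, 0], [-120, 0, -135, 0], [-120, 0, -135, 0], [-120, 0, -135, 0]]
  ]
}}

```text
time: 18.9
tool_pos: [442.1, 160.6, 242.3]
tcp_rot: [3.141, -0.0, 1.581]
contact_force: [-0.4, 0.5, 0.5]
grip_width: 84.9
```

```bash
python3 cap.py 7 wrist side scene; python3 m.py | grep -E "^s|bare|box"; python3 -c "
import cv2,numpy as np
a,b=[cv2.imread(f'pics/{n}7.png') for n in('wrist','side')]
cv2.imwrite('pics/c7.png',np.hstack([cv2.resize(a,(400,300)),cv2.resize(b,(400,300))]))"
```

```text
scene
box (array([273.6, 645.6]), array([52.5, 16.2]), 54.4, np.float64(130.9), 50)
stop (array([528.7,  78.2]), array([67.5,  8. ]), 1.0, np.float64(nan), 419)
stoptop (array([528.5,  78.3]), array([67. ,  7.9]), 0.7, np.float64(89.0), 152)
shelf (array([444.3, 283.7]), array([182.8, 187.7]), 4.0, np.float64(nan), 2675)
bare (array([nan, nan]), array([nan,  0.]), nan, np.float64(nan), 2148)
side
box None
stop (array([513.3,  80.8]), array([63.4, 47.8]), 45.4, np.float64(nan), 301)
stoptop (array([504.9,  75.4]), array([53.1, 41.3]), 57.2, np.float64(89.1), 98)
shelf (array([nan, nan]), array([0., 0.]), 0.0, np.float64(nan), 4752)
bare (array([616.1,  98.5]), array([ 35.5, 274. ]), 47.8, np.float64(79.7), 185)
```

View pics/c7.png

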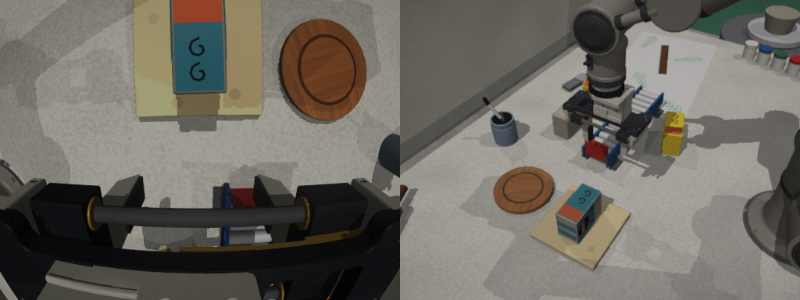

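The box stands upright in the middle of the shelf with the gripper clear, and the bare box is where it was. I do one last numeric check, then hand in.

Run:
```python
from h import *
from plant import bot
m=np.load("wrist.npz");s=1.28
for u,v,z in[(174*s,93*s,95),(225*s,93*s,95),(138*s,115*s,15),(261*s,114*s,15)]:print(wray(m,u,v,z))
print(bot.close_job())
```

```text
[416.1 225.8  95. ]
[468.5 226.4  95. ]
[355.8 190.1  15. ]
[530.6 193.4  15. ]
the job is handed in; nothing more can be done
None
```

The painted box is standing upright near the middle of the kiln shelf, released, and I have handed the job in. I pushed it slowly along the rollers with part-open fingers until it touched the stop. Then I gripped it across its width, lifted it off, set it down on the shelf and let go. This took about 19 s of the 64 s allowed.

**At the stop:** The push met about 8 N from the stop. The box's front edge was at y ≈ 74, and the wrist view showed the red plate right against it.

**On the shelf:** In the last wrist view the box centre is at about (442, 281) mm. The shelf centre, averaged over the wrist views, is about (441, 280), so the two agree within about 2 mm.

**Disagreements and gaps:**
- **Shelf centre:** The fixed cameras' estimates differed from the wrist's by about 5 to 7 mm, so I used the wrist camera.
- **Final automatic checks:** The colour-mask measurements of the painted box and the bare box failed in the fixed views, because of occlusion and missing depth. For those I relied on the pictures.
- **Bare box:** I did not measure it at the end. Its position read the same after the push as at the start, and the arm passed nowhere near it. In the last side view it is partly hidden by the gripper but appears in the same place.

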